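Set out the flask, then free and hold open the sample chest

TASK

Get the sample chest ready for a colleague who will load the metal flask into it. First, with the chest still shut, stand the flask upright midway between the dial timer and the label roll and let go of it; then tug the chest lid up by its bar to learn whether it is caught - before touching the thumb catch - and if it is caught, slide the catch fully to the right to free it. Raise the lid to about 45 degrees or more and finish while still holding it open in the gripper (it falls shut if let go), with the flask still on its spot and the other things left where they were.

Things in the scene. Friction and masses are not known exactly. Their poses are not given: they have to be found in the camera images.
- flask: plain grey-white metal sampling flask with a black screw stopper, loose, 0.19 kg nominal, 148 mm tall; body 63 mm across up to z = 109 mm, stopper and neck 22 mm wide (square to the flask's x and y as far as gripping goes) from z = 109 to 148 mm; origin: centre of its underside, z up
- timer: round kitchen dial timer, loose, 72 mm across, 47 mm tall; origin: centre of its underside. The label roll always starts 220 mm from it along the timer's own -y axis
- roll: roll of labels lying flat, loose, 68 mm across, 30 mm tall; origin: centre of its underside
- chest: fixed aluminium sample chest 180 mm (its x, front to back) x 240 mm (its y) x 118 mm tall with the lid shut; origin: centre of its underside; its front (-x side) faces the robot, its +y is to the robot's left. On the front right a steel shelf, top at z = 85 mm, y = -108 to -16 mm, sticks out 92 mm from the front and carries the thumb catch. The lid's front edge lies at x = -92 mm
- lid_bar (a point): middle of the lid's round steel pull bar, 10 mm thick, 90 mm long along the chest's y, 70 mm or more clear between its two arms, standing 54 mm out in front of the lid's front edge (chest frame -146, 50, 109 mm when shut). Best pinched from above with the fingers closing along the chest's x; it can turn between the pads. It moves with the lid
- lid_hinge (a point): middle of the lid's hinge axis at the chest's back rim (chest frame 94, 0, 104 mm); the axis runs along the chest's y. The bar is 240 mm from the axis
- lid (a joint): angle of the lid, rad: 0 shut, grows as it opens upward, stop at 1.3. It weighs 0.35 kg, about 2 N at the bar, and falls shut by itself when let go from any angle. Caught, it has only about 0.045 rad of play (the bar rises some 10 mm) and then stops hard (a tongue that is barely engaged may slip off under a hard pull); free, it rises all the way
- catch (a joint): travel of the thumb catch, m: 0 at its start (left end), 0.022 fully to the right (the chest's -y), where it stays. About 2 N to slide. Its position does not show whether the lid is caught: it pushes a hidden tongue inside the chest, which may have been left engaged or not; pushing the catch fully across always frees the lid
- catch_tab (a point): point on the thumb catch's upright black tab, at 110 mm above the table (chest frame -146, -50, 110 mm at travel 0); the tab is 10 mm thick (chest x), 18 mm wide (chest y) and reaches from 89 to 122 mm above the table. It can be pinched from above with the fingers closing along the chest's x, or pushed from its left. It moves with the catch
- vial: bystander: clear vial with a black cap, loose, 25 mm across, 61 mm tall; origin: centre of its underside
- dropper: bystander: small white dropper bottle, loose, 25 mm across, 68 mm tall; origin: centre of its underside
- marker: bystander: marker pen lying on the table, loose, 134 mm long, 14 mm thick; origin: centre of its underside

How it is judged:
By the outcome, as a careful person would: the job done as asked, in the order asked, and still so for the second after the job is handed in, while the arm keeps its last pose, push and grip.
It also fails if it takes over 58 s, if anything falls off the work surface, if the arm or the gripper's body presses on something with over 40 N, if the wrist force passes 120 N, or if a joint passes its speed limit or range.

ROBOT

A 7-joint arm with a two-finger parallel gripper is mounted at the origin on the work surface; the furniture and walls round the work are solid. World frame = base frame: x ahead of the robot, y to its left, z up, the work surface at z = 0. Lengths are in m, angles in rad, forces in N, time in s.
With the tool pointing down it reaches from about 0.425 to 0.925 m from the base axis. Payload 6.8 kg.
Tool frame: the origin (TCP) lies at the very end of the fingers, on their centre line; the grasp point (between the pads) lies 19 mm behind it; z points along the fingers, y is the line along which they close (so a half turn about z gives the same grasp; the last joint's range is limited). The gripper opens to 85 mm and grips with 20 to 120 N. Pads are 22 mm wide; open, the fingers measure 114 mm over their backs; the gripper's body (76 mm by 85 mm) begins 54 mm behind the grasp point. The pads swing forward as they close: fully open they stand 13 mm farther back than shut.
Start: joints at [0.996, 0.477, 0.022, 1.555, -0.011, 1.109, -0.083], TCP at [0.304, -0.603, 0.231] pointing down, gripper open.
Joint ranges: [-2.96, 2.96], [-0.34, 2.1], [-1.41, 1.46], [0.24, 2.44], [-1.37, 4.51], [0.17, 1.92], [-2.96, 2.96]. Speed limits (rad/s): [2.39, 2.39, 3.14, 3.14, 3.14, 3.14, 3.14].

INTERFACE

Orientations are given as a unit quaternion [w, x, y, z].
In Python, from station import bot gives the robot as it stands.
- The arm moves only by the shell command python3 nudge.py FILE [FORCE], which reads ROWS from the file FILE. ROWS is a JSON object with one list for each field, all of the same length, 1 to 20, a row being the entries at one place: sx, sy, sz (the shift in shares of the most that a row can go, 1 being 50 mm), spin (a turn about the tool's z in a scale on which 1.0 is 45 degrees), jaw (the opening from 0.0 (shut) to 1.0 (fully open)); each row shifts and turns the commanded pose from where the row before left it, along the tool's axes as they then stand; what a row does not reach is not made up. A row lasts 1/10 s, in which the tool goes at most 0.05 m and 0.15 rad, less where a joint would pass 70% of its speed; a pose out of reach is approached as far as the arm can. The fingers move at their own pace and stop on an object; FORCE is the grip in N (left out, the last holds). Time passes only in rows, so rows that do not move let the fingers close. It prints the time, the measured TCP pose, the force, the opening and the grip force at its end. No shift or turn number may pass 1 either way. Input that does not fit is refused with a message, and nothing moves.
- bot.get_obs(): the state, without advancing time (a new reading comes with each control period).
- bot.read_camera(name): name is "scene" or "side" or "wrist"; returns the picture (420x560x3 uint8, blue, green, red); there is no depth.
- bot.camera_info(name): a dict with "vertical_fov" (degrees; the focal length in pixels is half the picture's height over the tangent of half this angle, whatever the lens; pixels are square), "cx", "cy" (the principal point, pixels), "k1" (the pictures are not rectified: a ray, as slopes to the right and down, at radius r is drawn at 1 + k1 r^2 times it, then the intrinsics apply), "view" (4x4, takes a point from world to camera coordinates); the wrist camera has in their place "hand_eye" (4x4, takes a point from camera to tool coordinates, whose origin is the TCP and whose axes are the flange's). Camera axes: x right, y up, looking along -z (the intrinsics and any distortion apply to the point x, -y, -z); pixel columns grow to the right and rows downward; lengths in m; the calibration is good to about 2 mm. A picture is of the moment at which its call begins: read the wrist's pose just before it. camera_info takes no time and is no camera call.
- bot.hand_in(): hands the job in; it is judged then, once.
The state is a dict: "t": time; "q": joint angles; "joint_vel": joint speeds; "joint_torque": joint torques, N m; "eef_pos": TCP position; "tool_rot": TCP orientation; "contact_force": force on the tool from outside, world axes, zero at the start; "torque": the same for the moment, N m; "gripper_width": opening from 0.0 (shut) to 1.0 (fully open); "grasp_force": force on a finger pad.
Only numpy, scipy, OpenCV 4.12 (cv2) and the standard library are available. Lean on these libraries where they do the work, as an engineer would, in place of code of your own. Each camera call takes 0.05 s, during which the arm holds its last target. There are 200 camera calls.

## Working session

There is one attempt and no reset: what is moved stays moved. The work goes in short steps, Python scripts to look and compute and a shell command to move; the robot and the scene stay as the last step left them, time stands still between calls to the robot, and variables do not carry over. Pictures are saved under pics/ and viewed, at most 10 in all, crops included, and the job is handed in when it is done.

```bash
ls; mkdir -p pics; python3 - <<'E'
from station import bot
import cv2,numpy as np
np.set_printoptions(precision=4,suppress=True)
o=bot.get_obs();print(o['t'],o['eef_pos'],o['tool_rot'],o['gripper_width'])
for n in("scene","side","wrist"):
    print(n,bot.camera_info(n))
for n in("scene","side"):
    cv2.imwrite(f"pics/{n}0.png",cv2.resize(bot.read_camera(n),(800,600),interpolation=cv2.INTER_CUBIC))
E
```

```text
nudge.py
pics
station.py
0.0 [ 0.3035 -0.6023  0.2303] [-0.0009  0.9729  0.2313 -0.0003] 0.9971836701649908
scene {'vertical_fov': 48.659045285561305, 'cx': 282.47201479529804, 'cy': 208.86182243164265, 'k1': -0.14747123189661798, 'view': array([[ 0.5906, -0.807 , -0.0028, -0.3738],
       [ 0.4887,  0.3549,  0.797 , -0.2934],
       [-0.6421, -0.4721,  0.604 , -1.1272],
       [ 0.    ,  0.    ,  0.    ,  1.    ]])}
side {'vertical_fov': 43.201852807398865, 'cx': 283.97031897266265, 'cy': 222.36033354877966, 'k1': -0.1097150679488107, 'view': array([[ 0.8434, -0.5372,  0.0071, -0.4619],
       [ 0.28  ,  0.4509,  0.8475, -0.193 ],
       [-0.4585, -0.7128,  0.5307, -1.2582],
       [ 0.    ,  0.    ,  0.    ,  1.    ]])}
wrist {'vertical_fov': 59.336089908524954, 'cx': 277.46633290411245, 'cy': 205.53868393010583, 'k1': -0.06798118881331622, 'hand_eye': array([[ 0.0009,  0.9508,  0.3099,  0.0791],
       [ 1.    , -0.001 ,  0.0002,  0.0004],
       [ 0.0005,  0.3099, -0.9508, -0.1439],
       [ 0.    ,  0.    ,  0.    ,  1.    ]])}
```

View pics/scene0.png

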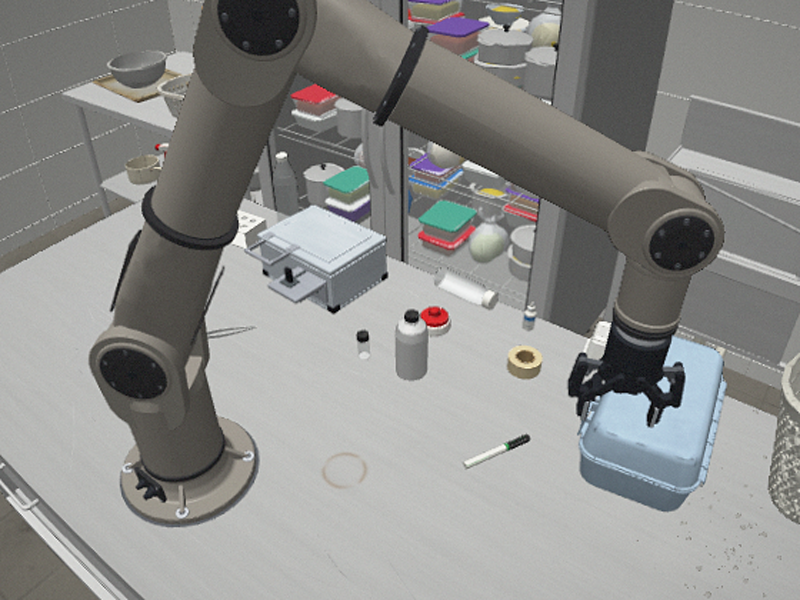

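View pics/side0.png

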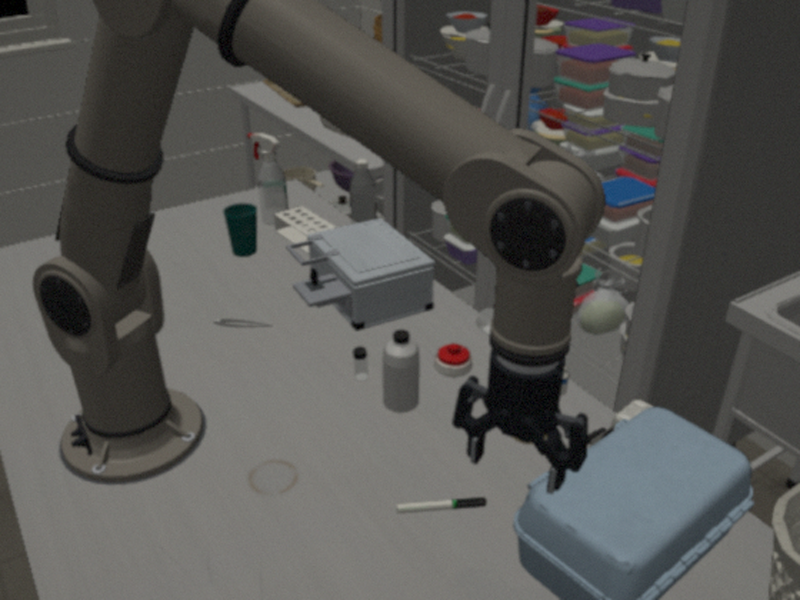

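The scene view shows the chest at about (320,255), flask (411,345), timer (434,320), roll (524,361), vial (363,345), dropper (530,315) and marker (497,451). The side view agrees, but its roll is hidden behind the gripper. I'll enlarge both for measuring.

```bash
cat > h.py <<'E'
from station import bot
import cv2,numpy as np
from scipy.spatial.transform import Rotation as R
np.set_printoptions(precision=4,suppress=True)
def KD(n):
    i=bot.camera_info(n);f=210/np.tan(np.radians(i['vertical_fov']/2))
    return i,np.array([[f,0,i['cx']],[0,f,i['cy']],[0,0,1]]),np.array([i['k1'],0,0,0.])
def tool(o):
    T=np.eye(4);q=o['tool_rot'];T[:3,:3]=R.from_quat([q[1],q[2],q[3],q[0]]).as_matrix();T[:3,3]=o['eef_pos'];return T
def c2w(n,T=None):
    i=bot.camera_info(n);C=np.linalg.inv(i['view']) if n!='wrist' else T@i['hand_eye']
    return C@np.diag([1,-1,-1,1.])
def px2w(n,uv,z,T=None):
    i,K,D=KD(n);C=c2w(n,T)
    p=cv2.undistortPoints(np.array([[uv]],float),K,D)[0,0]
    d=C[:3,:3]@np.array([p[0],p[1],1]);c=C[:3,3]
    return c+d*(z-c[2])/d[2]
def w2px(n,P,T=None):
    i,K,D=KD(n);W=np.linalg.inv(c2w(n,T))
    return cv2.projectPoints(np.array(P,float).reshape(-1,3),cv2.Rodrigues(W[:3,:3])[0],W[:3,3],K,D)[0][:,0]
E
python3 - <<'E'
from h import *
a=bot.read_camera("scene");b=bot.read_camera("side")
cv2.imwrite("pics/sc1.png",cv2.resize(a[140:280,165:385],(792,504),interpolation=cv2.INTER_CUBIC))
cv2.imwrite("pics/si1.png",cv2.resize(b[150:300,190:340],(600,600),interpolation=cv2.INTER_CUBIC))
E
```

```text
(no output)
```

View pics/sc1.png

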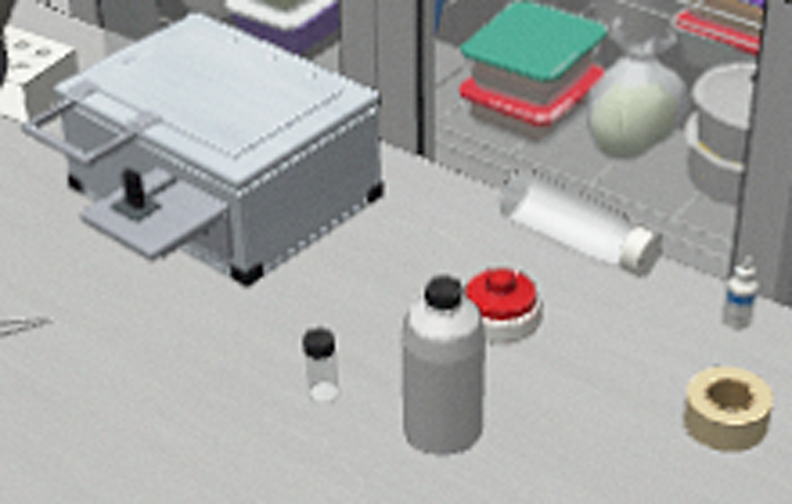

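View pics/si1.png

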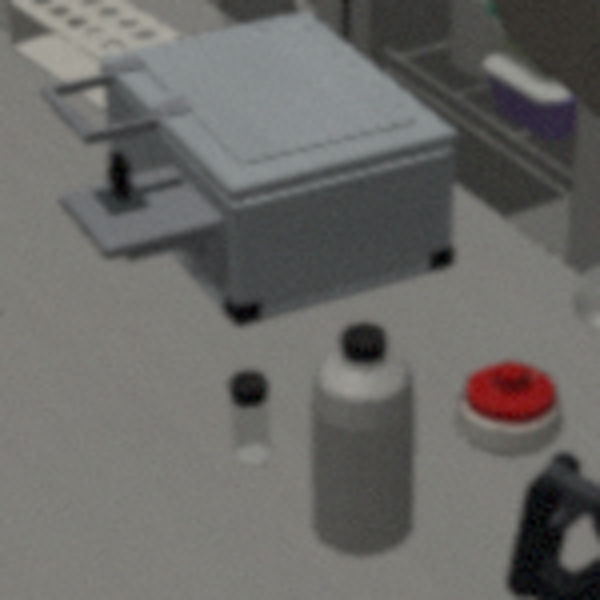

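Scene crop: stopper top (444,286), timer knob (502,275), roll (729,395), vial cap (319,335), lid corners (57,88), (200,14), (379,98), (240,187). Side crop: stopper (364,335), knob (515,370), corners (105,62), (310,12), (457,133), (232,193). The bar and tab are visible in both.

```bash
cat > m.py <<'E'
from h import *
from scipy.optimize import least_squares
S=lambda p:np.array(p)/3.6+[165,140]-.36
D=lambda p:np.array(p)/4+[190,150]-.375
for n,z,s,d in[("stopper",.148,(444,286),(364,335)),("timer knob",.047,(502,275),(515,370)),("timer rim",.034,(501,298),(511,395)),("roll",.03,(729,395),None),("vial",.061,(319,335),(248,378)),("drop",.068,(745,267),None)]:
    print(n,px2w("scene",S(s),z),d and px2w("side",D(d),z))
P=np.array([[-92,120,118],[90,120,118],[90,-120,118],[-92,-120,118],[-146,95,109],[-146,5,109],[-146,-50,122]])/1000
s=S([(57,88),(200,14),(379,98),(240,187),(28,127),(90,160),(130,172)]);d=D([(105,62),(310,12),(457,133),(232,193),(43,95),(90,136),(120,155)])
def W(x):
    c,q=np.cos(x[2]),np.sin(x[2]);return P@np.array([[c,q,0],[-q,c,0],[0,0,1]])+[x[0],x[1],0]
f=lambda x:np.r_[(w2px("scene",W(x))-s).ravel(),(w2px("side",W(x))-d).ravel()]
r=least_squares(f,[.7,.1,.3],loss='soft_l1');print(r.x);print(r.fun.reshape(2,-1,2));w=W(r.x)
print("bar",w[4:6].mean(0),"tab",w[6])
E
python3 m.py
```

```text
stopper [ 0.4266 -0.1695  0.148 ] [ 0.4268 -0.173   0.148 ]
timer knob [ 0.5711 -0.1265  0.047 ] [ 0.5715 -0.1312  0.047 ]
timer rim [ 0.5587 -0.1343  0.034 ] [ 0.5637 -0.1384  0.034 ]
roll [ 0.5674 -0.3458  0.03  ] None
vial [ 0.4071 -0.0623  0.061 ] [ 0.4073 -0.0641  0.061 ]
drop [ 0.676  -0.2985  0.068 ] None
[ 0.5704  0.1833 -0.0805]
[[[-0.082  -0.6068]
  [ 0.5816 -0.8354]
  [ 1.5771 -0.8425]
  [-0.3149 -1.0869]
  [ 0.1552  0.3728]
  [ 0.982   1.425 ]
  [ 1.1291  1.1805]]

 [[-1.4363 -1.9555]
  [-0.1228 -0.6652]
  [-0.11   -0.1184]
  [-1.2147 -1.0593]
  [ 0.6697 -0.7777]
  [-0.3253  1.3493]
  [-1.0179  0.6828]]]
bar [0.4289 0.2449 0.109 ] tab [0.4208 0.1452 0.122 ]
```

Careful with the scale: shifts go in shares of 50 mm and turns go in shares of 45 degrees. That gives: -0.04 m is -0.8, -0.033 m is -0.66.

```bash
cat > d.py <<'E'
import sys
from h import *
o=bot.get_obs();T=tool(o)
x=[float(a) for a in sys.argv[1:5]]
ty=np.array([np.cos(x[3]),np.sin(x[3]),0]) if len(x)>3 else None
print("t",o['t'],o['eef_pos'],"y-axis",T[:3,1],"q",o['q'],"F",o['contact_force'],o['gripper_width'],o['grasp_force'])
if len(x)>2: print("delta tool",T[:3,:3].T@(np.array(x[:3])-o['eef_pos']))
if ty is not None:
    l=T[:3,:3].T@ty; a=np.arctan2(-l[0],l[1]); print("turn",(a+np.pi/2)%np.pi-np.pi/2)
E
echo '{"sx": [0, 0.6, 0.6, 0.6, 0.6, 0.6, 0.6, 0.6, 0.6, 0.6, 0.6, 0, 0], "sy": [0, -0.66, -0.66, -0.66, -0.66, -0.66, -0.66, -0.66, -0.66, -0.66, -0.66, 0, 0], "sz": [-0.8, 0, 0, 0, 0, 0, 0, 0, 0, 0, 0, 0, 0], "spin": [0, 0, 0, 0, 0, 0, 0, 0, 0, 0, 0, 0, 0], "jaw": [1, 1, 1, 1, 1, 1, 1, 1, 1, 1, 1, 1, 1]}' > rows.txt && python3 nudge.py rows.txt 30
python3 d.py .4267 -.1713 .25 0; python3 - <<'E'
from h import *
o=bot.get_obs();T=tool(o);a=bot.read_camera("wrist")
np.save("Tw.npy",T)
print(w2px("wrist",[[.4267,-.1713,.148],[.4267,-.1713,0],[.571,-.129,.047],[.567,-.346,.03]],T)/.7)
cv2.imwrite("pics/w1.png",cv2.resize(a,(800,600)))
E
```

```text
t: 1.5
eef_pos: [0.4233, -0.1725, 0.2714]
tool_rot: [0.0, 0.973, 0.233, -0.0]
contact_force: [0.3, -1.6, 0.5]
gripper_width: 0.996
grasp_force: 0.0
t 1.5 [ 0.4233 -0.1725  0.2714] y-axis [ 0.4523 -0.8919  0.0004] q [ 0.486   0.0867 -0.2496  1.9899  0.0248  1.0677 -0.8761] F [ 0.2987 -1.6042  0.4883] 0.9962848224242117 0.0
delta tool [0.0036 0.0005 0.0214]
turn -1.1014559765559186
[[396.5675 272.7295]
 [396.5287 222.0634]
 [440.0597   6.1706]
 [695.7589 169.1258]]
```

View pics/w1.png

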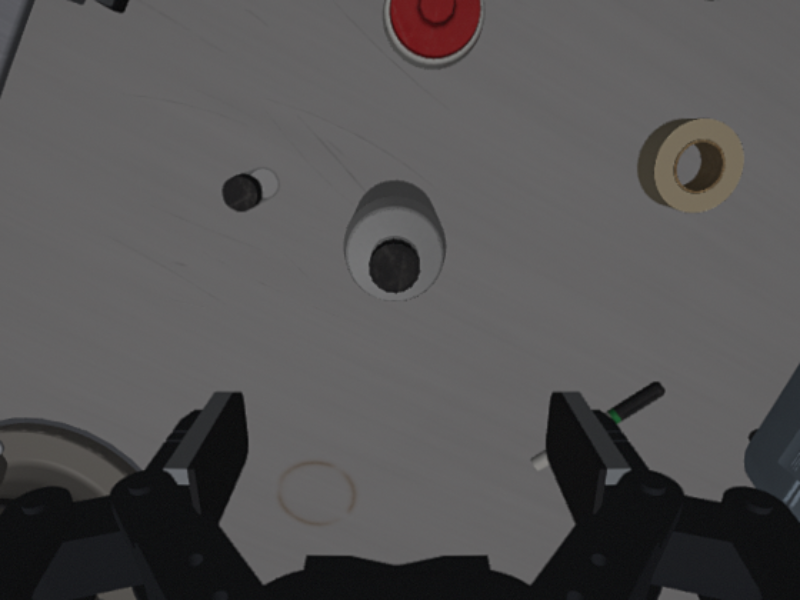

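The wrist view shows the stopper at (394,266), timer knob at (438,8) and roll at (696,166), all close to the predictions. I'll refine from these.

```bash
python3 - <<'E'
from h import *
T=np.load("Tw.npy")
for n,p,z in[("stop",(394,266),.148),("knob",(438,8),.047),("rollhole",(698,165),.03),("roll outer",(698,166),.03)]:
    print(n,px2w("wrist",(np.array(p)+.5)*.7-.5,z,T))
E
python3 d.py .4285 -.1715 .115
```

```text
stop [ 0.4294 -0.1683  0.148 ]
knob [ 0.5695 -0.1282  0.047 ]
rollhole [ 0.5703 -0.3455  0.03  ]
roll outer [ 0.5697 -0.3459  0.03  ]
t 1.55 [ 0.4229 -0.1737  0.2713] y-axis [ 0.45   -0.893   0.0003] q [ 0.4872  0.087  -0.2481  1.9898  0.0249  1.0678 -0.876 ] F [-0.1157 -0.4228 -0.0007] 0.9965868772725637 0.0
delta tool [0.006  0.0005 0.1563]
```

In the tool's units: 0.04 m is 0.8, 0.006 m is 0.12.

```bash
echo '{"sx": [0.12, 0, 0, 0, 0, 0, 0, 0, 0, 0, 0, 0, 0], "sy": [-0.02, 0, 0, 0, 0, 0, 0, 0, 0, 0, 0, 0, 0], "sz": [0.8, 0.8, 0.8, 0.72, 0, 0, 0, 0, 0, 0, 0, 0, 0], "spin": [0, 0, 0, 0, 0, 0, 0, 0, 0, 0, 0, 0, 0], "jaw": [1, 1, 1, 1, 1, 0, 0, 0, 0, 0, 0, 0, 0]}' > rows.txt && python3 nudge.py rows.txt 40
python3 d.py
```

```text
t: 2.85
eef_pos: [0.4287, -0.1695, 0.1166]
tool_rot: [0.0, 0.973, 0.231, 0.001]
contact_force: [-1.5, 0.8, 7.3]
gripper_width: 0.263
grasp_force: 38.9
t 2.85 [ 0.4287 -0.1695  0.1166] y-axis [ 0.4502 -0.8929  0.0013] q [ 0.4518  0.2995 -0.2442  2.1454  0.1106  0.7065 -0.97  ] F [-1.5383  0.7565  7.3138] 0.26269322145835544 38.90719961374998
```

In the tool's units: -0.03 m is -0.6, 0.0207 m is 0.414.

```bash
echo '{"sx": [0, 0, 0.318, 0.318, 0.318, 0.318, 0.318, 0.316, 0, 0], "sy": [0, 0, 0.414, 0.414, 0.414, 0.414, 0.414, 0.412, 0, 0], "sz": [-0.4, -0.6, -0.2, 0, 0, 0, 0, 0, 0, 0], "spin": [0, 0, 0, 0, 0, 0, 0, 0, 0, 0], "jaw": [0, 0, 0, 0, 0, 0, 0, 0, 0, 0]}' > rows.txt && python3 nudge.py rows.txt
python3 d.py .5697 -.2374 .12
python3 - <<'E'
from h import *
a=bot.read_camera("scene");cv2.imwrite("pics/sc2.png",cv2.resize(a[170:350,240:400],(640,720))[:600])
E
```

```text
t: 3.85
eef_pos: [0.5687, -0.2373, 0.1749]
tool_rot: [-0.0, 0.973, 0.231, -0.0]
contact_force: [-0.9, 0.7, -1.8]
gripper_width: 0.262
grasp_force: 39.9
t 3.85 [ 0.5687 -0.2373  0.1749] y-axis [ 0.45   -0.893  -0.0009] q [ 0.4561  0.4482 -0.2143  1.7442  0.1123  0.9624 -0.9061] F [-0.9343  0.6815 -1.8315] 0.2622398166367167 39.889797270298004
delta tool [0.0009 0.0006 0.0549]
```

View pics/sc2.png

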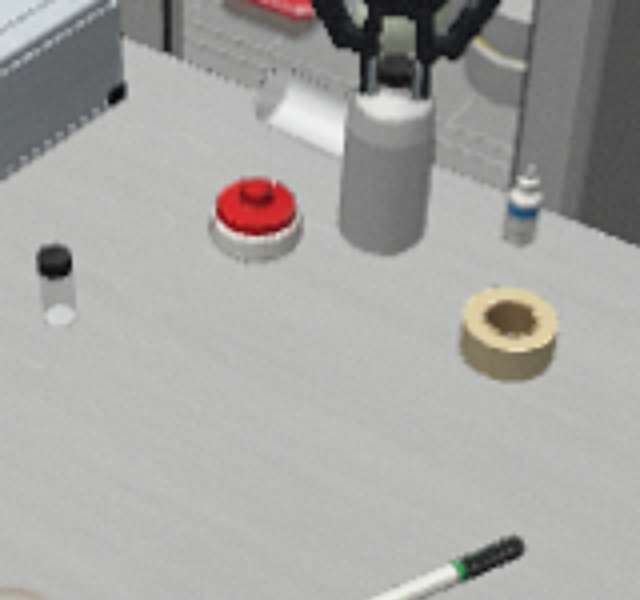

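The flask hangs upright at (387,170), between the timer (257,215) and the roll (510,330). Lowering it now.

In the tool's units: 0.03 m is 0.6, 0.003 m is 0.06.

```bash
echo '{"sx": [0.02, 0, 0, 0, 0, 0, 0], "sy": [0, 0, 0, 0, 0, 0, 0], "sz": [0.6, 0.4, 0.12, 0.06, 0.02, 0, 0], "spin": [0, 0, 0, 0, 0, 0, 0], "jaw": [0, 0, 0, 0, 0, 0, 0]}' > rows.txt && python3 nudge.py rows.txt
python3 d.py .5697 -.2374 .12
```

```text
t: 4.6
eef_pos: [0.5704, -0.237, 0.1167]
tool_rot: [0.0, 0.973, 0.231, 0.001]
contact_force: [-1.6, 2.0, 3.5]
gripper_width: 0.256
grasp_force: 40.4
t 4.6 [ 0.5704 -0.237   0.1167] y-axis [ 0.4501 -0.893   0.0013] q [ 0.447   0.5169 -0.2059  1.7865  0.135   0.8499 -0.9257] F [-1.5748  1.9748  3.5345] 0.2562654898140305 40.42907042428851
delta tool [-0.0008  0.     -0.0033]
```

In the tool's units: -0.045 m is -0.9, -0.02 m is -0.4.

```bash
echo '{"sx": [0, 0, 0, 0, 0, 0, 0, 0, 0, 0], "sy": [0, 0, 0, 0, 0, 0, 0, 0, 0, 0], "sz": [0, 0, 0, 0, 0, -0.4, -0.9, -0.9, -0.9, 0], "spin": [0, 0, 0, 0, 0, 0, 0, 0, 0, 0], "jaw": [0.3, 0.5, 0.7, 0.8, 0.8, 0.8, 0.8, 0.8, 0.8, 0.8]}' > rows.txt && python3 nudge.py rows.txt
echo '{"sx": [0.144, 0.144, 0.144, 0.144, 0.144, 0.144, 0.144, 0.144, 0.144, 0.144, 0, 0, 0, 0, 0, 0, 0, 0, 0, 0], "sy": [-0.906, -0.906, -0.906, -0.906, -0.906, -0.906, -0.906, -0.906, -0.906, -0.906, 0, 0, 0, 0, 0, 0, 0, 0, 0, 0], "sz": [0, 0, 0, 0, 0, 0, 0, 0, 0, 0, 0, 0, 0, 0, 0, 0, 0, 0, 0, 0], "spin": [0, 0, 0, 0, 0, 0, 0, 0, 0, 0, -0.163, -0.163, -0.163, -0.163, -0.163, -0.163, -0.163, -0.163, 0, 0], "jaw": [0.5, 0.5, 0.5, 0.5, 0.5, 0.5, 0.5, 0.5, 0.5, 0.5, 0.5, 0.5, 0.5, 0.5, 0.5, 0.5, 0.5, 0.5, 0.5, 0.5]}' > rows.txt && python3 nudge.py rows.txt
python3 d.py .4289 .2449 .19 -.0805
python3 - <<'E'
from h import *
o=bot.get_obs();T=tool(o);a=bot.read_camera("wrist");np.save("Tw.npy",T)
cv2.imwrite("pics/w2.png",cv2.resize(a,(800,600)))
print(w2px("wrist",[[.4289,.2449,.109],[.4208,.1452,.122]],T)/.7)
s=bot.read_camera("scene");cv2.imwrite("pics/sc3.png",cv2.resize(s[170:300,240:400],(640,520)))
E
```

```text
t: 5.6
eef_pos: [0.5736, -0.238, 0.2778]
tool_rot: [0.003, 0.973, 0.231, 0.005]
contact_force: [0.3, 0.1, 0.5]
gripper_width: 0.802
grasp_force: 0.0
t: 7.6
eef_pos: [0.4303, 0.1998, 0.27]
tool_rot: [-0.0, 0.736, 0.677, -0.0]
contact_force: [-0.5, 0.1, 0.0]
gripper_width: 0.499
grasp_force: 0.0
t 7.6 [0.4303 0.1998 0.27  ] y-axis [ 0.9965 -0.0834 -0.0003] q [ 0.0181  0.1571 -0.64    1.9363  0.1059  1.0815 -0.7494] F [-0.5118  0.095   0.048 ] 0.4991245747194172 0.0
delta tool [ 0.0448 -0.0051  0.08  ]
turn -0.0030341677666894107
[[387.6772 185.3402]
 [388.4314 354.8604]]
```

View pics/w2.png

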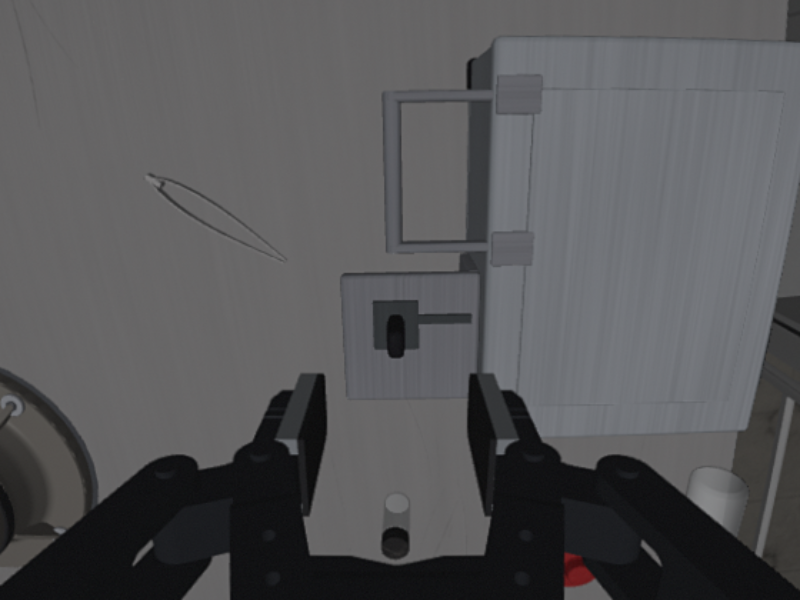

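View pics/sc3.png

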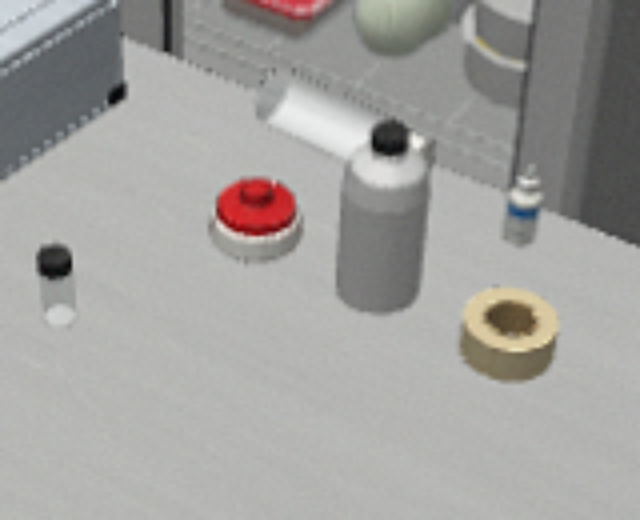

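Flask stands at scene crop (382,215), stopper top (390,128). Wrist view: bar from (391,92) to (394,250), tab top near (396,350).

```bash
python3 - <<'E'
from h import *
T=np.load("Tw.npy")
for n,p,z in[("bar",(392.5,171),.109),("b1",(391,94),.109),("b2",(394,248),.109),("tab",(396.5,350),.122)]:
    print(n,px2w("wrist",(np.array(p)+.5)*.7-.5,z,T))
for n,p,z in[("stop",(390,128),.148),("knob",(257,186),.047),("roll",(512,317),.03)]: print(n,px2w("scene",np.array(p)/4+[240,170]-.375,z))
E
python3 d.py .4315 .251 .09 -.0805
```

```text
bar [0.4322 0.2529 0.109 ]
b1 [0.4349 0.2943 0.109 ]
b2 [0.4293 0.2081 0.109 ]
tab [0.4258 0.1482 0.122 ]
stop [ 0.5709 -0.2349  0.148 ]
knob [ 0.5704 -0.1262  0.047 ]
roll [ 0.57  -0.346  0.03 ]
t 7.7 [0.4304 0.1999 0.2702] y-axis [ 0.9966 -0.0824 -0.0001] q [ 0.0179  0.157  -0.6399  1.9361  0.106   1.0816 -0.7486] F [ 0.6672 -0.4551  0.535 ] 0.49708265769347143 0.0
delta tool [ 0.051  -0.0031  0.1802]
turn -0.002016067719145642
```

In the tool's units: 0.045 m is 0.9, -0.003 m is -0.06.

```bash
echo '{"sx": [0.52, 0.5, 0, 0, 0, 0, 0, 0, 0, 0, 0, 0, 0, 0], "sy": [-0.06, 0, 0, 0, 0, 0, 0, 0, 0, 0, 0, 0, 0, 0], "sz": [0, 0, 0.9, 0.9, 0.9, 0.6, 0.3, 0, 0, 0, 0, 0, 0, 0], "spin": [0, 0, 0, 0, 0, 0, 0, 0, 0, 0, 0, 0, 0, 0], "jaw": [0.5, 0.5, 0.5, 0.5, 0.5, 0.5, 0.5, 0.5, 0, 0, 0, 0, 0, 0]}' > rows.txt && python3 nudge.py rows.txt 40
python3 d.py .4315 .251 .09 -.0805
```

```text
t: 9.1
eef_pos: [0.4324, 0.2518, 0.092]
tool_rot: [0.0, 0.735, 0.678, 0.001]
contact_force: [-2.6, 0.3, 6.8]
gripper_width: 0.101
grasp_force: 39.1
t 9.1 [0.4324 0.2518 0.092 ] y-axis [ 0.9968 -0.0799  0.0026] q [-0.1732  0.4452 -0.584   2.0579  0.363   0.7353 -1.0649] F [-2.6423  0.3034  6.755 ] 0.10139314694578816 39.0895414352417
delta tool [-0.0009 -0.0008  0.002 ]
turn 0.0004794061706496766
```

In the tool's units: -0.003 m is -0.06.

```bash
for i in 1; do echo '{"sx": [0, 0, 0], "sy": [0, 0, 0], "sz": [-0.06, -0.06, 0], "spin": [0, 0, 0], "jaw": [0, 0, 0]}' > rows.txt && python3 nudge.py rows.txt; echo '{"sx": [0, 0, 0], "sy": [0, 0, 0], "sz": [-0.06, -0.06, 0], "spin": [0, 0, 0], "jaw": [0, 0, 0]}' > rows.txt && python3 nudge.py rows.txt; done
```

```text
t: 9.4
eef_pos: [0.4324, 0.2518, 0.0972]
tool_rot: [0.0, 0.735, 0.678, 0.001]
contact_force: [2.9, 2.3, -1.8]
gripper_width: 0.099
grasp_force: 39.0
t: 9.7
eef_pos: [0.4327, 0.2518, 0.1029]
tool_rot: [0.0, 0.735, 0.678, 0.001]
contact_force: [4.1, 2.9, -3.6]
gripper_width: 0.094
grasp_force: 39.2
```

In the tool's units: -0.002 m is -0.04.

```bash
echo '{"sx": [0, 0], "sy": [0, 0], "sz": [-0.04, 0], "spin": [0, 0], "jaw": [0, 0]}' > rows.txt && python3 nudge.py rows.txt
```

```text
t: 9.9
eef_pos: [0.4327, 0.2517, 0.1038]
tool_rot: [-0.0, 0.735, 0.678, 0.001]
contact_force: [8.0, 5.7, -15.8]
gripper_width: 0.096
grasp_force: 39.3
```

The lid is caught: the bar stopped at about +12 mm and the force jumped to 16 N. I'll lower it, let go and go to the tab.

In the tool's units: -0.035 m is -0.7, -0.034 m is -0.68.

```bash
echo '{"sx": [0, 0, 0, 0, 0, 0, 0, -0.68, -0.68, -0.66, 0, 0], "sy": [0, 0, 0, 0, 0, 0, 0, 0, 0, 0, 0, 0], "sz": [0.1, 0.18, 0, 0, 0, -0.6, -0.7, 0, 0, 0, 0, 0], "spin": [0, 0, 0, 0, 0, 0, 0, 0, 0, 0, 0, 0], "jaw": [0, 0, 0.3, 0.5, 0.5, 0.5, 0.5, 0.5, 0.5, 0.5, 0.5, 0.5]}' > rows.txt && python3 nudge.py rows.txt
python3 d.py .4245 .1505 .094 -.0805
```

```text
t: 11.1
eef_pos: [0.4233, 0.1496, 0.1553]
tool_rot: [0.0, 0.736, 0.678, -0.0]
contact_force: [-0.5, 0.1, -0.0]
gripper_width: 0.506
grasp_force: 0.0
t 11.1 [0.4233 0.1496 0.1553] y-axis [ 0.9966 -0.082   0.0001] q [ 0.0744  0.2652 -0.6274  2.1175  0.2128  0.8192 -0.7647] F [-0.4559  0.1053 -0.0185] 0.5060987921945406 0.0
delta tool [0.0011 0.0011 0.0613]
turn -0.0015652110843686895
```

In the tool's units: 0.03 m is 0.6, 0.02 m is 0.4.

```bash
echo '{"sx": [0.02, 0, 0, 0, 0, 0, 0, 0, 0, 0], "sy": [0.02, 0, 0, 0, 0, 0, 0, 0, 0, 0], "sz": [0.6, 0.4, 0.2, 0, 0, 0, 0, 0, 0, 0], "spin": [0, 0, 0, 0, 0, 0, 0, 0, 0, 0], "jaw": [0.5, 0.5, 0.5, 0.5, 0, 0, 0, 0, 0, 0]}' > rows.txt && python3 nudge.py rows.txt 40
python3 d.py
```

```text
t: 12.1
eef_pos: [0.4255, 0.1518, 0.0963]
tool_rot: [0.001, 0.735, 0.678, 0.001]
contact_force: [0.8, -0.5, 6.7]
gripper_width: 0.107
grasp_force: 43.9
t 12.1 [0.4255 0.1518 0.0963] y-axis [ 0.9968 -0.0798  0.0023] q [ 0.018   0.367  -0.5833  2.1619  0.3159  0.6915 -0.8602] F [ 0.8052 -0.4948  6.6512] 0.10711942806467828 43.91776263713837
```

In the tool's units: -0.006 m is -0.12, -0.005 m is -0.1.

```bash
echo '{"sx": [-0.12, -0.12, -0.12, -0.1, 0, 0], "sy": [0, 0, 0, 0, 0, 0], "sz": [0, 0, 0, 0, 0, 0], "spin": [0, 0, 0, 0, 0, 0], "jaw": [0, 0, 0, 0, 0, 0]}' > rows.txt && python3 nudge.py rows.txt
echo '{"sx": [-0.04, -0.02, 0], "sy": [0, 0, 0], "sz": [0, 0, 0], "spin": [0, 0, 0], "jaw": [0, 0, 0]}' > rows.txt && python3 nudge.py rows.txt;python3 d.py
```

```text
t: 12.7
eef_pos: [0.424, 0.1298, 0.0963]
tool_rot: [0.0, 0.735, 0.678, 0.002]
contact_force: [1.6, 4.6, 5.6]
gripper_width: 0.108
grasp_force: 44.0
t: 13.0
eef_pos: [0.424, 0.1296, 0.0963]
tool_rot: [-0.001, 0.734, 0.679, 0.004]
contact_force: [2.6, 12.0, 1.0]
gripper_width: 0.103
grasp_force: 43.1
t 13.0 [0.424  0.1296 0.0963] y-axis [ 0.997  -0.0774  0.0041] q [ 0.07    0.353  -0.5851  2.1826  0.3037  0.6764 -0.8019] F [ 2.5957 11.9895  1.035 ] 0.10319115869253519 43.064451813697815
```

The catch moved 22 mm and met its end stop (12 N). Back to the bar.

In the tool's units: 0.042 m is 0.84, 0.04 m is 0.8.

```bash
echo '{"sx": [0.04, 0, 0, 0, 0, 0, 0.8, 0.8, 0.84, 0, 0], "sy": [0, 0, 0, 0, 0, 0, 0, 0, 0, 0, 0], "sz": [0, 0, 0, 0, -0.6, -0.7, 0, 0, 0, 0, 0], "spin": [0, 0, 0, 0, 0, 0, 0, 0, 0, 0, 0], "jaw": [0, 0.3, 0.5, 0.5, 0.5, 0.5, 0.5, 0.5, 0.5, 0.5, 0.5]}' > rows.txt && python3 nudge.py rows.txt
python3 d.py .4324 .2518 .090 -.0805
```

```text
t: 14.1
eef_pos: [0.4317, 0.249, 0.1598]
tool_rot: [-0.0, 0.734, 0.679, -0.001]
contact_force: [-0.1, -0.8, 0.1]
gripper_width: 0.505
grasp_force: 0.0
t 14.1 [0.4317 0.249  0.1598] y-axis [ 0.9969 -0.0782 -0.0013] q [-0.0978  0.3484 -0.6564  2.0056  0.2742  0.8762 -0.9813] F [-0.1105 -0.8396  0.1458] 0.5046126815195247 0.0
delta tool [0.0029 0.0006 0.0698]
turn 0.002174710190673279
```

In the tool's units: 0.03 m is 0.6, 0.025 m is 0.5.

```bash
echo '{"sx": [0.06, 0, 0, 0, 0, 0, 0, 0, 0, 0, 0, 0, 0], "sy": [0.012, 0, 0, 0, 0, 0, 0, 0, 0, 0, 0.01, 0.022, 0], "sz": [0.6, 0.5, 0.3, 0, 0, 0, 0, 0, 0, 0, -0.228, -0.226, 0], "spin": [0, 0, 0, 0, 0, 0, 0, 0, 0, 0, 0, 0, 0], "jaw": [0.5, 0.5, 0.5, 0.5, 0, 0, 0, 0, 0, 0, 0, 0, 0]}' > rows.txt && python3 nudge.py rows.txt 60
python3 d.py
```

```text
t: 15.4
eef_pos: [0.4339, 0.252, 0.1147]
tool_rot: [-0.0, 0.735, 0.678, -0.0]
contact_force: [-5.4, 1.2, -2.8]
gripper_width: 0.089
grasp_force: 58.8
t 15.4 [0.4339 0.252  0.1147] y-axis [ 0.9968 -0.0796 -0.0006] q [-0.1357  0.419  -0.6252  2.0356  0.3416  0.7897 -1.0437] F [-5.3862  1.195  -2.8363] 0.08904835551663179 58.82249414920807
```

The lid has risen 23 mm with only 3 N at the bar, so it is free.

In the tool's units: -0.0113 m is -0.226, -0.0112 m is -0.224.

```bash
echo '{"sx": [0, 0, 0, 0, 0, 0, 0, 0, 0], "sy": [0.032, 0.042, 0.052, 0.064, 0.074, 0.084, 0.094, 0.104, 0], "sz": [-0.226, -0.224, -0.222, -0.22, -0.216, -0.212, -0.208, -0.202, 0], "spin": [0, 0, 0, 0, 0, 0, 0, 0, 0], "jaw": [0, 0, 0, 0, 0, 0, 0, 0, 0]}' > rows.txt && python3 nudge.py rows.txt
echo '{"sx": [0, 0, 0, 0, 0, 0, 0, 0, 0, 0, 0, 0], "sy": [0.114, 0.122, 0.132, 0.14, 0.148, 0.156, 0.164, 0.172, 0.18, 0.184, 0, 0], "sz": [-0.198, -0.192, -0.186, -0.18, -0.172, -0.166, -0.158, -0.15, -0.14, -0.134, 0, 0], "spin": [0, 0, 0, 0, 0, 0, 0, 0, 0, 0, 0, 0], "jaw": [0, 0, 0, 0, 0, 0, 0, 0, 0, 0, 0, 0]}' > rows.txt && python3 nudge.py rows.txt
python3 d.py
python3 - <<'E'
from h import *
a=bot.read_camera("scene");cv2.imwrite("pics/sc4.png",cv2.resize(a,(800,600)))
E
```

```text
t: 16.3
eef_pos: [0.4608, 0.2502, 0.202]
tool_rot: [-0.001, 0.735, 0.678, -0.001]
contact_force: [-9.5, 1.1, 1.9]
gripper_width: 0.088
grasp_force: 58.8
t: 17.5
eef_pos: [0.5355, 0.2453, 0.2878]
tool_rot: [-0.001, 0.734, 0.679, 0.0]
contact_force: [-13.2, -0.9, 15.3]
gripper_width: 0.087
grasp_force: 59.0
t 17.5 [0.5355 0.2453 0.2878] y-axis [ 0.9969 -0.0782 -0.0006] q [-0.0321  0.3566 -0.6463  1.6664  0.2263  1.1944 -0.8101] F [-13.1648  -0.9028  15.3431] 0.08674964815704596 59.026122093200684
```

View pics/sc4.png

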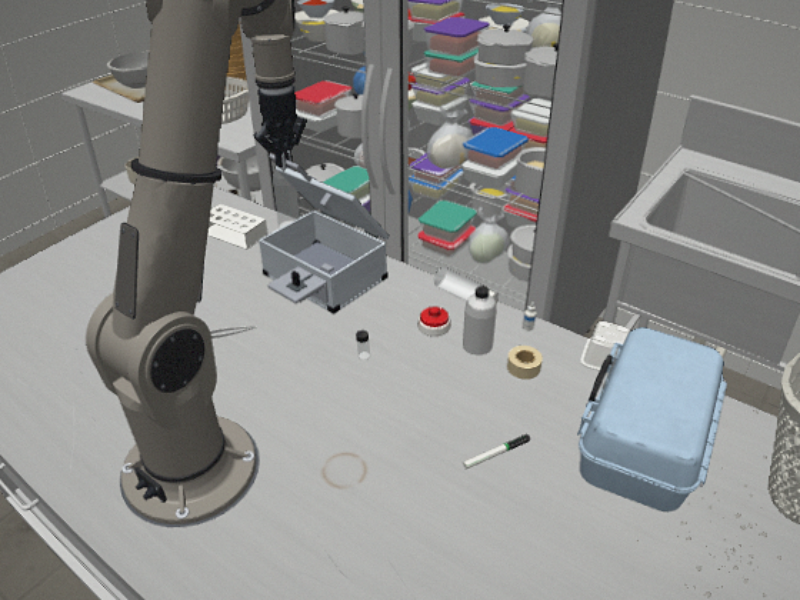

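The lid is about 55° open with the bar held at (283,160). The flask stands at (479,320), midway between timer (434,320) and roll (524,361), and the other objects haven't moved.

```bash
python3 -c "
from station import bot
print(bot.hand_in())"
```

```text
the job is handed in; nothing more can be done
None
```

The job is handed in at about 17.6 s: the flask stands upright within about 2 mm of midway between timer and roll, a tug showed the lid was caught, the catch was slid fully right, and the gripper holds the lid open at about 55°.

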